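Load a filter cube and hold it against its two stops

ROBOT

A 7-joint arm with a two-finger parallel gripper is mounted at the origin on a cart in front of the work surface, level with it; the furniture and walls round the work are solid. World frame = base frame: x ahead of the robot, y to its left, z up, the work surface at z = 0. Lengths are in m, angles in degrees, forces in N, time in s.
With the tool pointing down it reaches from about 0.425 to 0.975 m from the base axis. Payload 16.7 kg.
Tool frame: the origin (TCP) lies at the very end of the fingers, on their centre line; the grasp point (between the pads) lies behind it (tcp_to_grasp is the x of the grasp point in the tool frame, in m); x points along the fingers, z is the direction in which the jaws open and shut, and the axes are right-handed (so a half turn about x gives the same grasp; the last joint's range is limited). The gripper opens to 85 mm and grips with 20 to 120 N. Pads are 22 mm wide; open, the fingers measure 114 mm over their backs; the gripper's body (76 mm by 85 mm) begins 54 mm behind the grasp point. The pads swing forward as they close: fully open they stand 13 mm farther back than shut.
Start: joints at [-83.05, 24.414, 4.234, 92.017, -1.954, 63.644, -3.845], TCP at [0.181, 0.65, 0.231] pointing down, gripper open.
Joint ranges: [-163.25, 163.25], [-28.42, 122.38], [-70.27, 78.77], [12.13, 141.07], [-58.53, 238.53], [9.26, 117.41], [-156.51, 156.51]. Speed limits (degrees/s): [108.29, 108.29, 136.94, 136.94, 172.46, 172.46, 172.46].

INTERFACE

Orientations are given as [roll, pitch, yaw] about the fixed x, y, z axes, in that order (R = Rz(yaw) Ry(pitch) Rx(roll)).
In Python, from cell import state, snapshot, camera_model, close_job, search_frame, tcp_to_grasp gives the robot as it stands.
- The arm moves only by the tool apply_moves, never from a script. Its argument "plan" is a list of rows, each a list of 4 numbers: the shift along the tool's x, y, z in mm, then the turn about the tool's x in degrees. In form: [[dx, dy, dz, roll], ...]. A call has 1 to 5 rows; each row is the pose to reach, as a shift and turn from the pose commanded when the call began, along the tool's axes at that moment; what a row does not reach only later rows make up. A row lasts 1/8 s, in which the tool goes at most 62.5 mm and 10.7 degrees, less where a joint would pass 70% of its speed; a pose out of reach is approached as far as the arm can. A call with a gripper value outside its range is refused whole. "jaw" is the opening, from -1 (shut) to 1 (fully open), so that 0 is half open, set as the call begins (left out, the last holds). The fingers move at their own pace and stop on an object; the grip force is fixed at half the most. Time passes only in rows, so rows that repeat a pose let the fingers close. It gives the time, the measured TCP pose, the force and the opening at its end, in the units of the state.
- state(): the state, without advancing time (a new reading comes with each control period).
- snapshot(name): name is "side" or "top"; returns (picture, depth): 400x640x3 uint8, red, green, blue; 400x640 float32, m along the optical axis (not along the pixel's ray), 0 where there is no reading.
- camera_model(name): a dict with "camera_matrix" (3x3 intrinsics, pixels), "R" (3x3) and "t" (3): a world point X has camera coordinates R X + t. Camera axes: x right, y down, z forward; pixel columns grow to the right and rows downward; lengths in m; the calibration is good to about 2 mm. A picture is of the moment at which its call begins. camera_model takes no time and is no camera call.
- close_job(): hands the job in, once; it reports no verdict.
Trained networks look in the newest picture that a camera, given by its name, has taken for a name from the list of things; names that differ only in an ending like _2 or _b are one class to them, and where a whole thing is asked for, a point or a joint stands for the part that bears it (a point fixed in the world has none). Each returns a list of dicts, best first, with "conf" (0 to 1); they miss things now and then, are a little off and sometimes report something else, mostly with a low value. They report only what shows in the picture. A call takes as long as a camera call. They do not tell look-alikes from the thing itself.
- search_frame(camera, target): "at" ([column, row] in pixels, amid what is visible of it).
The state is a dict: "t": time; "qpos": joint angles; "joint_vel": joint speeds; "joint_efforts": joint torques, N m; "ee_pos": TCP position; "tcp_rot": TCP orientation; "force": force on the tool from outside, world axes, zero at the start; "wrist_torque": the same for the moment, N m; "opening": finger opening in m.
Only numpy, scipy, OpenCV 4.12 (cv2) and the standard library are available. Lean on these libraries where they do the work, as an engineer would, in place of code of your own. Each camera call takes 0.05 s, during which the arm holds its last target. There are 200 camera calls.

TASK

Pull the imager's filter drawer all the way out by its bar handle, pick up the filter cube (the taller black block, with round windows in its top and one side) and stand it on the drawer's deck, window side facing the housing. Push it into the corner of the two steel stops so that it sits flush against the front stop and the left stop at once, and finish while still holding it there with light, steady pressure on both, so that I can tighten its clamp. Leave the drawer fully out, and leave the lower plain block and the small dropper bottle standing where they are.

Things in the scene. Friction and masses are not known exactly. Their poses are not given: they have to be found in the camera images.
- imager: low white instrument housing, 200 (x) x 140 (y) x 80 mm high, fixed; its place and turn differ each time. A flat black round port lies on top (6 mm high). Origin: centre of its underside, on the worktop. x points to its back, away from the robot, y to its left seen from the robot, z up. Its open front, with the drawer in it, is 100 mm from the origin on the -x side
- filter_drawer (a joint): how far the filter drawer is pulled out along the imager's -x axis, m: 0 shut, 0.13 fully out at its rigid end stop; found nearly shut. 2 N of friction, light damping, no catch; stays where left. Pulling towards the robot bears on the end stop, pushing away from the robot would slide it shut
- drawer_handle (a point): centre of the drawer's steel bar handle: round bar 9 mm thick, straight for 60 mm along the imager's y axis, 58 mm above the worktop, its axis 48 mm in front of the front panel and joined to it at both ends. The white panel is 112 mm wide and 8 thick, its top 66 mm above the worktop. Axes as the imager's; moves with the drawer
- front_stop_face (a point): steel bar on the drawer's deck, 7 (x) x 46 (y) x 12 mm high, 27 mm behind the front panel; its top is 34 mm above the worktop. The point is the middle of the face that the cube bears on, towards the housing (6 mm above the deck). Axes as the imager's; moves with the drawer
- side_stop_face (a point): the left stop: steel bar on the drawer's deck, 46 (x) x 7 (y) x 12 mm high; its top is 34 mm above the worktop. The point is the middle of the face that the cube bears on, towards the drawer's middle (6 mm above the deck). Axes as the imager's; moves with the drawer
- seat (a point): where the cube's centre is when home: on the deck, flush against both stops. 45 mm above the worktop, 117 mm behind the handle bar; fully out, 69 mm in front of the housing. The flat aluminium deck, 100 mm wide, open at the sides, lies 22 mm above the worktop; a clamp 15 mm high is swung aside behind and right of the seat (34 mm off each way). Axes as the imager's
- cube_center (a point): centre of the filter cube: black block 54 (x) x 36 (y) x 46 mm high, 0.11 to 0.18 kg, loose on the worktop; a round steel-rimmed window, 29 mm across, in the middle of its top and another in its +x end. x is its long axis, out of the end with the window, z up; found with x at most 0.5 rad from straight away from the robot. When home its x is along the imager's x
- cube_window (a point): centre of the window in the filter cube's +x end, 27 mm from the cube's centre
- filter_cube: the filter cube itself; origin at the centre of its underside, 23 mm below its centre; axes as cube_center
- blank_center (a point): centre of the plain blanking block, black, 54 x 36 x 30 mm high, no windows, loose. It and the filter cube stand one behind the other about 100 mm apart, and either may be the nearer. Not to be moved
- oil: small amber dropper bottle with a black top, 27 x 33 mm, 68 mm high, a bystander beside the microscope, left of the drawer; origin at the centre of its underside. Not to be moved
Things that resemble listed ones, but are neither listed nor needed, are in the scene too. What is shaped like the filter_cube but purple is not meant.

How it is judged (in metres and radians):
On the way, in this order (a step that is already met when the one before it is completed fails the run):
1. the drawer is pulled fully out (value of joint filter_drawer above 0.122 m), for 0.2 s.
2. the filter cube is lifted clear of the worktop (height (world z) of filter_cube above 0.03 m), for 0.2 s.
3. the filter cube stands upright on the drawer's deck (contact force between filter_cube and imager above 0.3 N and distance between cube_center and seat below 0.035 m and angle between filter_cube's own z axis and vertical below 0.05 rad and z of cube_center in the frame of seat between -0.004 and 0.003 m), for 0.2 s.
At the end, for the whole second after the job is handed in: Drawer within 8 mm of its end stop; filter cube down on the deck (within 2 mm) and within 3 mm of home sideways, upright and square within 0.04 rad, window end to the housing; at rest, in the fingers, and bearing on the front stop and the left stop with 1 to 30 N each (value of joint filter_drawer above 0.122 m and contact force between filter_cube and front_stop between 1 and 30 N and contact force between filter_cube and side_stop between 1 and 30 N and contact force between filter_cube and the fingers above 1 N and x of cube_center in the frame of seat between -0.003 and 0.003 m and y of cube_center in the frame of seat between -0.003 and 0.003 m and z of cube_center in the frame of seat between -0.003 and 0.002 m and x of cube_window in the frame of seat above 0.02 m and angle between the x axis of filter_cube and the x axis of seat, either way round below 0.04 rad and angle between filter_cube's own z axis and vertical below 0.04 rad and linear speed of filter_cube below 0.01 m/s); the arm keeps its last pose, push and grip.
It fails at once if the plain block is moved or knocked over (distance of blank_center from where it was at the start of the episode above 0.015 m).
It fails at once if the dropper bottle is moved or knocked over (distance of oil from where it was at the start of the episode above 0.015 m).
It also fails if it takes over 58 s, if anything falls off the work surface, if the arm or the gripper's body presses on something with over 40 N, if the wrist force passes 120 N, or if a joint passes its speed limit or range.

## Working session

There is one attempt and no reset: what is moved stays moved. The work goes in short steps, Python scripts to look and compute and a tool call to move; the robot and the scene stay as the last step left them, time stands still between calls to the robot, and variables do not carry over. Pictures are saved under pics/ and viewed, about 8 in all and at most 12, crops included, and the job is handed in when it is done.

Besides the shell and the picture viewer there is one more tool, called after "Request:" by a JSON object that holds its "op" and its "data". apply_moves: Moves the arm, as the interface text tells. Its arguments: {"type":"object","properties":{"plan":{"type":"array"},"jaw":{"type":"number"}},"required":["plan"]}

```bash
mkdir -p pics; ls
python3 - <<'E'
from cell import *
import cv2, numpy as np
print(state(), tcp_to_grasp)
for n in("side","top"):
    p,d=snapshot(n); cv2.imwrite(f"pics/{n}0.png",cv2.cvtColor(p,cv2.COLOR_RGB2BGR)); np.save(f"{n}0.npy",d)
    m=camera_model(n); print(n,m)
    for t in("imager","drawer_handle","filter_cube","blank_center","oil","seat","front_stop_face","side_stop_face","cube_window"):
        try: print(t,[(r["at"],round(r["conf"],2)) for r in search_frame(n,t)])
        except Exception as e: print(t,e)
E
```

```text
pics
{'t': 0.0, 'qpos': array([-83.05086316,  24.45036087,   4.23244664,  92.05290244,
        -1.95329729,  63.64204779,  -3.8449308 ]), 'joint_vel': array([-0.00253665, -0.00980877, -0.10892821, -0.06927853, -0.00755177,
        0.00447973, -0.03697961]), 'joint_efforts': array([ 1.33810154e-04, -9.49840236e+01,  3.76079723e+00, -4.63516080e+01,
        1.91936799e-02,  1.00179450e-02, -4.81902100e-05]), 'ee_pos': array([0.18048859, 0.65000092, 0.23059781]), 'tcp_rot': array([-175.01395137,   89.92687473, -100.53182556]), 'force': array([-0.25784887, -0.54481955,  0.67455534]), 'wrist_torque': array([-0.0100758 , -0.03146352,  0.01733849]), 'opening': 0.085447761024787} -0.0187
side {'camera_matrix': array([[396.20218319,   0.        , 314.24887066],
       [  0.        , 396.20218319, 196.53428699],
       [  0.        ,   0.        ,   1.        ]]), 'R': array([[ 0.19260448, -0.98124724, -0.00757394],
       [-0.60253713, -0.11217016, -0.79016888],
       [ 0.77450146,  0.15675364, -0.61284238]]), 't': array([-0.539185  ,  0.37925873,  0.76580282])}
imager [([262.9, 175.1], 0.58
[... 594 characters left out ...]
1820575e-04],
       [-9.94628360e-01,  1.82744383e-02, -1.01884593e-01],
       [ 1.01876286e-01, -1.38736375e-03, -9.94796109e-01]]), 't': array([-0.41293509,  0.61077925,  1.10486657])}
imager [([247.4, 147.8], 0.75), ([309.0, 242.0], 0.5)]
drawer_handle [([312.6, 211.7], 0.66), ([250.9, 183.1], 0.61)]
filter_cube [([306.4, 242.3], 0.62), ([425.9, 250.0], 0.55)]
blank_center [([315.8, 209.0], 0.71), ([246.6, 182.3], 0.6)]
oil [([207.9, 259.5], 0.58), ([308.3, 239.1], 0.28)]
seat [([246.9, 180.7], 0.97)]
front_stop_face [([248.4, 183.5], 0.66), ([309.4, 239.0], 0.52)]
side_stop_face [([245.6, 183.8], 0.85)]
cube_window [([425.8, 253.5], 0.67), ([305.9, 241.0], 0.59), ([247.9, 181.3], 0.2)]
```

Run:
```python
import cv2
s=cv2.imread("pics/side0.png");t=cv2.imread("pics/top0.png")
a=cv2.resize(s[130:330,140:480],None,fx=2.3,fy=2.3,interpolation=cv2.INTER_CUBIC)
b=cv2.resize(t[90:300,160:480],None,fx=2.45,fy=2.45,interpolation=cv2.INTER_CUBIC)
cv2.imwrite("pics/sc.png",a);cv2.imwrite("pics/tc.png",b)
```

```text
(no output)
```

View pics/sc.png

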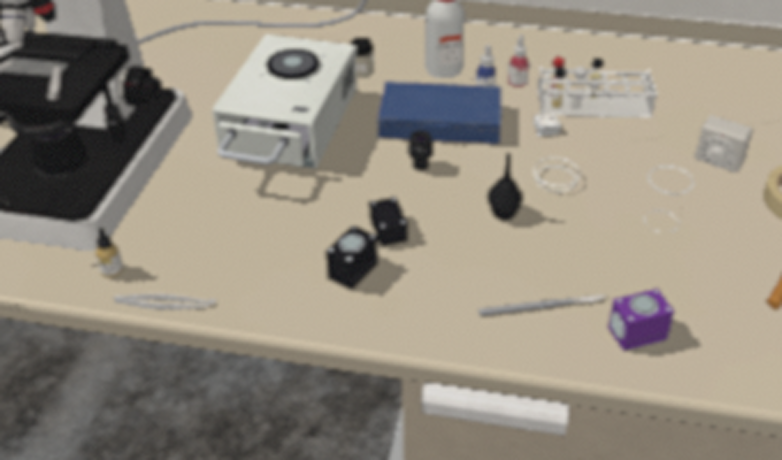

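View pics/tc.png

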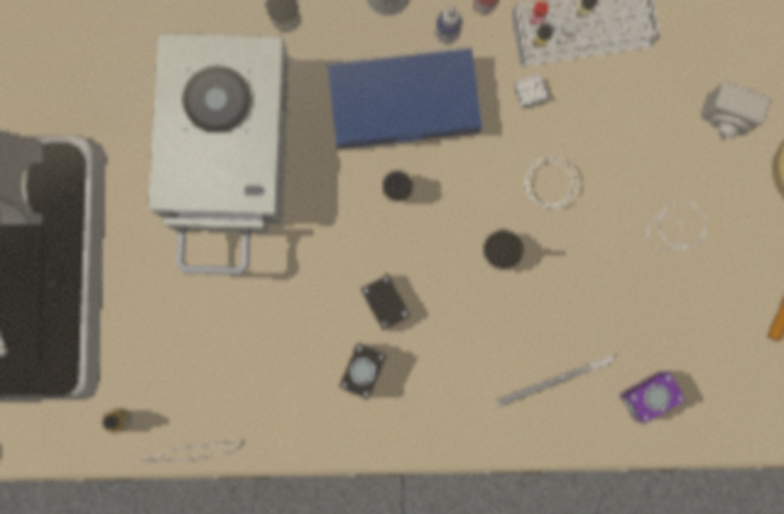

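The side crop shows the imager at (285,100), with its bar handle at about (255,148). In the top crop, three things could be the cube:
- The black block with a round window, at (363,371) in the crop, full frame (308,241). It is tall and windowed, so this is the filter cube.
- The lower plain block at (386,302), full frame (317,213). This is the blank.
- The purple block at (656,397), which is a decoy.

These enlarged crops confirm the choice. Next I'll measure.

```bash
cat > h.py <<'E'
import numpy as np, cv2
from cell import *
def cloud(n,d):
    m=camera_model(n);K=m["camera_matrix"];v,u=np.mgrid[0:400,0:640]
    c=np.stack([(u-K[0,2])/K[0,0]*d,(v-K[1,2])/K[1,1]*d,d],-1)
    return (c-m["t"])@m["R"]
def rect(P,h0,h1,box):
    x0,x1,y0,y1=box
    k=(P[...,2]>h0)&(P[...,2]<h1)&(P[...,0]>x0)&(P[...,0]<x1)&(P[...,1]>y0)&(P[...,1]<y1)
    q=P[k]; return q
def rows(n,r0,r1,c0,c1):pass
E
python3 - <<'E'
from h import *
P=cloud("top",np.load("top0.npy")); S=cloud("side",np.load("side0.npy"))
print("table z",np.median(P[255:265,330:340,2]),np.median(S[270:280,330:350,2]))
for nm,uv in dict(cube=(308,241),blank=(317,213),handle=(247,200),imtop=(260,165),oil=(208,261)).items():
    print(nm,P[uv[1],uv[0]])
for nm,h0,h1,b in [("cube",.036,.06,(.40,.58,-.06,.12)),("blank",.02,.036,(.40,.62,-.06,.12)),("imager",.070,.084,(.6,.95,0,.32)),("handle",.048,.064,(.5,.68,.08,.25)),("oil",.03,.075,(.4,.55,.2,.35))]:
  for cn,C in (("top",P),("side",S)):
    q=rect(C,h0,h1,b)
    if len(q)<5: print(nm,cn,len(q));continue
    r=cv2.minAreaRect(q[:,:2].astype(np.float32)*1000)
    print(nm,cn,len(q),np.round(r,1) if 0 else r,"z",np.round(np.percentile(q[:,2],[10,50,90]),4),"med",np.round(np.median(q,0),4),"ext",q.min(0).round(3),q.max(0).round(3))
E
```

```text
table z -0.0002832736470717151 8.146393544851454e-05
cube [ 0.4757693  -0.39567504  0.04644771]
blank [ 0.55262206 -0.42156262  0.02935363]
handle [ 0.58919392 -0.2328946   0.06558949]
imtop [ 0.68135896 -0.27085594  0.08281667]
oil [ 0.42682181 -0.12355331  0.04570193]
cube top 926 ((515.58544921875, 19.31287384033203), (124.97576904296875, 158.63876342773438), 0.057029563933610916) z [0.0428 0.0461 0.0488] med [ 0.4759 -0.0135  0.0461] ext [ 0.453 -0.06   0.036] [0.578 0.099 0.053]
cube side 1446 ((513.585205078125, 22.740039825439453), (165.42434692382812, 132.71055603027344), 89.83507537841797) z [0.0428 0.0455 0.0477] med [0.4996 0.0118 0.0455] ext [ 0.447 -0.06   0.036] [0.58  0.106 0.06 ]
blank top 34 ((452.1186218261719, 16.33340072631836), (2.1679465770721436, 143.30642700195312), 0.22487981617450714) z [0.0206 0.0266 0.0329] med [ 0.4521 -0.0128  0.0266] ext [ 0.451 -0.055  0.02 ] [0.453 0.088 0.035]
blank side 250 ((455.01861572265625, 30.801128387451172), (178.297119140625, 42.569313049316406), 74.23143768310547) z [0.0215 0.0283 0.0346] med [0.4496 0.0171 0.0283] ext [ 0.445 -0.06   0.02 ] [0.498 0.113 0.036]
imager top 0
imager side 0
handle top 0
handle side 3
oil top 0
oil side 0
```

Run:
```python
from h import *
P=cloud("top",np.load("top0.npy")); S=cloud("side",np.load("side0.npy"))
for nm,h0,h1,b in [("cube",.042,.06,(.43,.52,-.44,-.35)),("cube_all",.008,.06,(.43,.52,-.44,-.35)),("blank",.026,.036,(.51,.60,-.47,-.37)),("imager",.074,.084,(.60,.95,-.36,-.12)),("handle",.048,.070,(.5,.618,-.32,-.15)),("oil",.01,.075,(.38,.48,-.17,-.08))]:
  for cn,C in (("top",P),("side",S)):
    q=rect(C,h0,h1,b)
    if len(q)<5: print(nm,cn,len(q));continue
    r=cv2.minAreaRect(q[:,:2].astype(np.float32)*1000)
    print(nm,cn,len(q),np.round(r[0],1),np.round(r[1],1),round(r[2],2),"z",np.round(np.percentile(q[:,2],[10,50,90]),4),"mean",np.round(q.mean(0),4))
q=rect(P,.05,.07,(.57,.618,-.32,-.15))
# handle bar: bin by y, 
for y in np.arange(-.28,-.18,.005):
    k=q[abs(q[:,1]-y)<.0025]
    if len(k): print(round(y,3),len(k),k[:,0].min().round(4),k[:,0].max().round(4),k[:,2].max().round(4))
```

```text
cube top 257 [ 476.7 -394.4] [35.9 53.5] 65.82 z [0.0442 0.0467 0.0496] mean [ 0.4764 -0.3944  0.0468]
cube side 210 [ 472.7 -399.9] [38.6 55.3] 66.52 z [0.0439 0.0464 0.0486] mean [ 0.4713 -0.3994  0.0463]
cube_all top 267 [ 477.1 -394.4] [36. 55.] 66.4 z [0.0438 0.0465 0.0495] mean [ 0.477  -0.3945  0.0464]
cube_all side 426 [ 483.9 -404.9] [38.6 80.2] 65.92 z [0.0155 0.0417 0.0477] mean [ 0.4657 -0.4015  0.0356]
blank top 244 [ 554.2 -420.8] [53.8 35.9] 27.31 z [0.0278 0.0302 0.0332] mean [ 0.5544 -0.4206  0.0303]
blank side 180 [ 550.  -425.6] [55.8 36. ] 27.29 z [0.0282 0.0301 0.0319] mean [ 0.5487 -0.4258  0.0301]
imager top 3004 [ 753.4 -237.2] [141.  200.8] 87.11 z [0.0778 0.0805 0.0828] mean [ 0.7466 -0.238   0.0803]
imager side 1340 [ 748.6 -241.4] [142.8 205. ] 87.95 z [0.078  0.0801 0.082 ] mean [ 0.733  -0.2451  0.08  ]
handle top 150 [ 601.9 -230.6] [79.3 30.4] 88.98 z [0.0595 0.0621 0.0652] mean [ 0.5973 -0.2325  0.0622]
handle side 112 [ 598.6 -235.8] [79.9 37.4] 89.82 z [0.0574 0.0613 0.0635] mean [ 0.5927 -0.2384  0.0608]
oil top 147 [ 427.  -116.9] [126.5  23.8] 39.87 z [0.0149 0.0365 0.054 ] mean [ 0.4407 -0.1082  0.0355]
oil side 258 [ 441.6 -103.5] [85.6 29. ] 36.89 z [0.0162 0.0337 0.0509] mean [ 0.4351 -0.1092  0.0336]
-0.27 17 0.5916 0.6164 0.0655
-0.265 14 0.5891 0.6163 0.0676
-0.26 11 0.5865 0.6055 0.0635
-0.255 8 0.5863 0.5948 0.0644
-0.25 8 0.5864 0.5948 0.0627
-0.245 8 0.5865 0.5949 0.0654
-0.24 7 0.5868 0.5949 0.0644
-0.235 6 0.5869 0.5952 0.0671
-0.23 5 0.5897 0.595 0.0658
-0.225 6 0.5894 0.5956 0.0643
-0.22 6 0.5895 0.5951 0.0651
-0.215 6 0.5896 0.5954 0.0651
-0.21 5 0.5898 0.5956 0.0634
-0.205 5 0.5899 0.5957 0.0653
-0.2 12 0.5901 0.6176 0.0671
-0.195 17 0.59 0.6176 0.0657
-0.19 9 0.596 0.6178 0.0635
```

Run:
```python
from h import *
from scipy.spatial.transform import Rotation as R
A=np.concatenate([cloud(n,np.load(n+"0.npy"))[np.load(n+"0.npy")>0].reshape(-1,3) for n in("top","side")])
print("cols y from +0.8 down to -0.5; rows x; cm")
for x in np.arange(.2,1.0,.08):
    print(f"{x:.2f}",[int(100*max([-.01]+list(A[(abs(A[:,0]-x)<.04)&(abs(A[:,1]-y)<.04)][:,2]))) for y in np.arange(.8,-.56,-.08)])
print(R.from_euler("xyz",state()["tcp_rot"],degrees=True).as_matrix().round(4))
s=cv2.imread("pics/side0.png"); t=cv2.imread("pics/top0.png")
cv2.imwrite("pics/full.png",cv2.resize(np.hstack([s,t]),(800,250),interpolation=cv2.INTER_AREA))
```

```text
cols y from +0.8 down to -0.5; rows x; cm
0.20 [-1, -1, -1, -1, -1, -1, -1, -1, -1, -1, -1, -1, -1, -1, -1, -1, -1]
0.28 [-1, -1, -1, -1, -1, -1, -1, -1, -1, -1, -1, -1, -1, -1, -1, -1, -1]
0.36 [-1, -1, -1, -1, 0, 0, 1, 1, 1, 43, 44, 43, 1, 1, 0, 0, 0]
0.44 [-1, -1, -1, 0, 0, 1, 1, 1, 1, 41, 42, 40, 6, 0, 0, 5, 0]
0.52 [-1, -1, -1, 10, 9, 7, 1, 1, 1, 41, 42, 40, 0, 0, 0, 5, 3]
0.60 [-1, -1, 8, 21, 28, 5, 1, 0, 1, 40, 41, 39, 6, 6, 7, 3, 0]
0.68 [-1, -1, 8, 28, 41, 28, 3, 4, 2, 34, 35, 34, 8, 8, 8, 5, 5]
0.76 [0, -1, 8, 40, 37, 36, 3, 4, 1, 1, 25, 13, 8, 9, 8, 4, 4]
0.84 [0, 34, 2, 41, 41, 18, 18, 3, 0, 1, 0, 0, 8, 9, 8, 4, 8]
0.92 [0, 34, 38, 41, 8, 23, 4, 0, 0, 1, 1, 0, 0, 0, 6, 17, 17]
[[-1.000e-04 -9.635e-01  2.676e-01]
 [-0.000e+00  2.676e-01  9.635e-01]
 [-1.000e+00  0.000e+00 -0.000e+00]]
```

View pics/full.png

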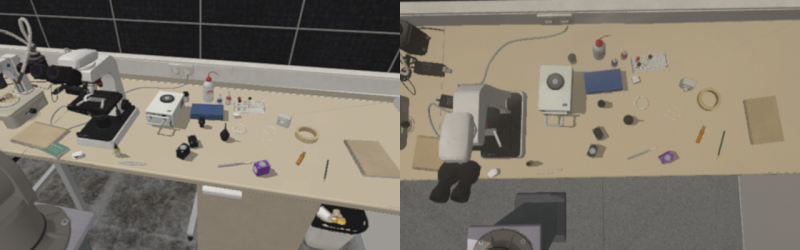

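```bash
cat >> h.py <<'E'
def rel(p,ang,cmd=None):
    """row(s) from present TCP to world p (m), jaw (tool z) at world angle ang"""
    from scipy.spatial.transform import Rotation as R
    s=state(); M=R.from_euler("xyz",s["tcp_rot"],degrees=True).as_matrix()
    a=np.degrees(np.arctan2(M[1,2],M[0,2])); roll=(a-ang+180)%360-180
    d=M.T@(np.array(p)-s["ee_pos"])*1000
    print("ee",s["ee_pos"].round(4),"jaw",a.round(2),"t",s["t"],"F",s["force"].round(1),"row",d.round(1),"roll",roll.round(2),"dist",np.linalg.norm(d).round(0),"q",s["qpos"].round(0))
E
python3 - <<'E'
from h import *
A=np.concatenate([cloud(n,np.load(n+"0.npy"))[np.load(n+"0.npy")>0].reshape(-1,3) for n in("top","side")])
for z0 in(.05,.15,.25,.35,.4):
    k=A[(A[:,2]>z0)&(A[:,2]<z0+.1)&(A[:,0]>.1)&(A[:,0]<.8)&(abs(A[:,1])<.16)]
    print(z0,len(k))
    for x in np.arange(.2,.8,.06):
        q=k[abs(k[:,0]-x)<.03]
        if len(q)>3: print("  x",round(x,2),"y",q[:,1].min().round(3),q[:,1].max().round(3),"zmax",q[:,2].max().round(3))
rel((.18,.65,.53),74.5); rel((.45,.35,.53),74.5);rel((.56,-.1,.53),-2.5)
E
```

```text
0.05 2219
  x 0.44 y -0.127 0.081 zmax 0.072
  x 0.5 y -0.078 0.089 zmax 0.144
  x 0.56 y -0.08 0.04 zmax 0.149
  x 0.62 y -0.088 0.013 zmax 0.148
  x 0.68 y -0.086 -0.007 zmax 0.15
  x 0.74 y -0.081 -0.033 zmax 0.15
0.15 6670
  x 0.5 y -0.088 0.105 zmax 0.25
  x 0.56 y -0.088 0.103 zmax 0.25
  x 0.62 y -0.088 0.104 zmax 0.203
  x 0.68 y -0.041 0.045 zmax 0.25
  x 0.74 y -0.041 -0.032 zmax 0.25
0.25 5693
  x 0.38 y -0.05 0.046 zmax 0.35
  x 0.44 y -0.052 0.024 zmax 0.35
  x 0.5 y -0.041 0.012 zmax 0.35
  x 0.56 y -0.041 0.043 zmax 0.35
  x 0.62 y -0.041 0.05 zmax 0.35
  x 0.68 y -0.041 0.05 zmax 0.349
  x 0.74 y -0.041 0.05 zmax 0.32
0.35 11615
  x 0.32 y -0.05 0.057 zmax 0.425
  x 0.38 y -0.054 0.059 zmax 0.441
  x 0.44 y -0.056 0.059 zmax 0.418
  x 0.5 y -0.044 0.05 zmax 0.421
  x 0.56 y -0.043 0.05 zmax 0.417
  x 0.62 y -0.036 0.043 zmax 0.403
0.4 7186
  x 0.32 y -0.05 0.057 zmax 0.425
  x 0.38 y -0.052 0.059 zmax 0.441
  x 0.44 y -0.042 0.052 zmax 0.418
  x 0.5 y -0.044 0.05 zmax 0.421
  x 0.56 y -0.04 0.05 zmax 0.417
  x 0.62 y -0.019 0.026 zmax 0.403
ee [0.1806 0.6504 0.2313] jaw 74.48 t 1.0 F [-0.4  0.8  0.6] row [-298.7    0.5   -0.5] roll -0.02 dist 299.0 q [-83.  24.   4.  92.  -2.  64.  -4.]
ee [0.1806 0.6504 0.2313] jaw 74.48 t 1.0 F [-0.4  0.8  0.6] row [-298.7 -340.  -217.3] roll -0.02 dist 502.0 q [-83.  24.   4.  92.  -2.  64.  -4.]
ee [0.1806 0.6504 0.2313] jaw 74.48 t 1.0 F [-0.4  0.8  0.6] row [-298.7 -566.4 -621.5] roll 76.98 dist 892.0 q [-83.  24.   4.  92.  -2.  64.  -4.]
```

Request:
{"op": "apply_moves", "data": {"plan": [[-60,0,0,0],[-120,0,0,0],[-180,0,0,0],[-240,0,0,0],[-300,0,0,0]], "jaw": -0.3}}

```text
t: 1.62
ee_pos: [0.1805, 0.6499, 0.5336]
tcp_rot: [15.3, 90.0, 89.8]
force: [0.5, 1.2, 0.2]
opening: 0.0297
```

Request:
{"op": "apply_moves", "data": {"plan": [[0,-50,-32,5],[0,-100,-64,10],[0,-150,-96,15],[0,-200,-128,20],[0,-250,-160,25]]}}

```text
t: 2.25
ee_pos: [0.3797, 0.4275, 0.5315]
tcp_rot: [29.8, 90.0, 79.1]
force: [1.3, 1.7, 0.2]
opening: 0.03
```

Run:
```python
from h import *
rel((.48,.3,.54),40);rel((.56,0,.54),20);rel((.575,-.20,.54),-2.5)
```

```text
ee [0.3797 0.4275 0.5315] jaw 49.31 t 2.25 F [1.3 1.7 0.2] row [  -8.5 -159.2  -31.3] roll 9.31 dist 162.0 q [-69.   8.  17.  79.  -2.  94.  -3.]
ee [0.3797 0.4275 0.5315] jaw 49.31 t 2.25 F [1.3 1.7 0.2] row [  -8.7 -415.4 -206.7] roll 29.31 dist 464.0 q [-69.   8.  17.  79.  -2.  94.  -3.]
ee [0.3797 0.4275 0.5315] jaw 49.31 t 2.25 F [1.3 1.7 0.2] row [  -8.8 -557.2 -348.5] roll 51.81 dist 657.0 q [-69.   8.  17.  79.  -2.  94.  -3.]
```

Request:
{"op": "apply_moves", "data": {"plan": [[-2,-53,-27,5],[-4,-106,-54,10],[-6,-160,-80,14],[-8,-214,-107,18],[-9,-267,-134,22]]}}

```text
t: 2.88
ee_pos: [0.4949, 0.1519, 0.5407]
tcp_rot: [29.6, 90.0, 57.0]
force: [0.9, 0.7, 0.5]
opening: 0.0299
```

Run:
```python
from h import *
rel((.56,0,.54),20);rel((.575,-.20,.54),-2.5)
p,d=snapshot("side"); cv2.imwrite("pics/s1.png",cv2.cvtColor(p,cv2.COLOR_RGB2BGR))
```

```text
ee [0.4949 0.1519 0.5407] jaw 27.35 t 2.875 F [0.9 0.7 0.5] row [   0.6 -164.8  -12. ] roll 7.35 dist 165.0 q [-54.   1.  30.  84.  -1.  95.   4.]
ee [0.4949 0.1519 0.5407] jaw 27.35 t 2.875 F [0.9 0.7 0.5] row [   0.5 -349.3  -90.5] roll 29.85 dist 361.0 q [-54.   1.  30.  84.  -1.  95.   4.]
```

View pics/s1.png

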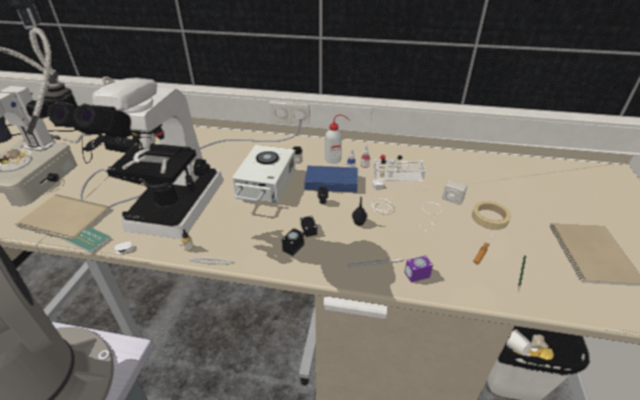

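The side view shows the scene undisturbed. The base is at (40,330) and the arm is above the frame. I'll continue the swing over the microscope.

Request:
{"op": "apply_moves", "data": {"plan": [[0,-58,-15,5],[0,-116,-30,10],[0,-174,-45,15],[0,-232,-60,20],[0,-290,-75,25]]}}

```text
t: 3.55
ee_pos: [0.5619, -0.1396, 0.5407]
tcp_rot: [24.5, 89.9, 26.8]
force: [1.1, 1.3, 0.2]
opening: 0.03
```

Run:
```python
from h import *
rel((.59,-.234,.16),-2.5)
```

```text
ee [ 0.5619 -0.1396  0.5407] jaw 2.37 t 3.55 F [1.1 1.3 0.2] row [380.7 -95.6  23.8] roll 4.87 dist 393.0 q [-32.  10.  49.  78.  -8.  95.  18.]
```

Request:
{"op": "apply_moves", "data": {"plan": [[0,-55,10,2],[55,-96,20,5],[115,-96,24,5],[175,-96,24,5],[230,-96,24,5]]}}

```text
t: 4.18
ee_pos: [0.5896, -0.2325, 0.3082]
tcp_rot: [151.8, 90.0, 149.3]
force: [0.9, 0.5, -0.5]
opening: 0.0295
```

Run:
```python
from h import *
rel((.59,-.234,.16),-2.5); print(state()["joint_efforts"].round(1))
p,d=snapshot("side"); b,e=snapshot("top")
cv2.imwrite("pics/s2.png",cv2.resize(cv2.cvtColor(np.hstack([p[:300,:360],b[100:400,100:460]]),cv2.COLOR_RGB2BGR),(800,333)))
```

```text
ee [ 0.5896 -0.2325  0.3082] jaw -2.52 t 4.175 F [ 0.9  0.5 -0.5] row [148.2  -1.5   0.5] roll -0.02 dist 148.0 q [-20.  22.  48.  94. -18.  71.  29.]
[ -0.1 -77.4  18.5 -49.2   1.2   2.8  -0.8]
```

View pics/s2.png

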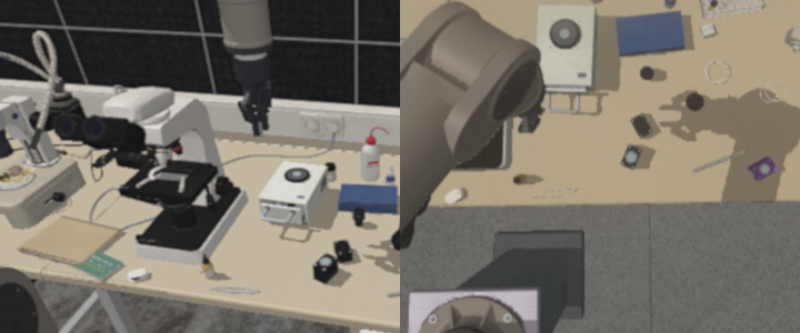

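The side view shows the gripper hanging at about (255,110) with the wrist above it. The top view shows the forearm lying over the microscope, so I need to measure that clearance.

Run:
```python
from h import *
b,e=snapshot("top"); P=cloud("top",e); p,d=snapshot("side"); S=cloud("side",d)
A=np.concatenate([P[e>0],S[d>0]])
A=A[A[:,2]>.46]
for x in np.arange(.04,.7,.06):
    q=A[abs(A[:,0]-x)<.03]
    if len(q)>5: print(round(x,2),len(q),"y",q[:,1].min().round(3),q[:,1].max().round(3),"z",q[:,2].min().round(3),q[:,2].max().round(3),"y@top",q[q[:,2].argmax(),1].round(3))
```

```text
0.34 1515 y -0.153 -0.123 z 0.707 0.773 y@top -0.128
0.4 5310 y -0.19 -0.121 z 0.683 0.775 y@top -0.129
0.46 7677 y -0.228 -0.098 z 0.633 0.768 y@top -0.124
0.52 8438 y -0.272 -0.114 z 0.461 0.744 y@top -0.165
0.58 8845 y -0.303 -0.142 z 0.46 0.72 y@top -0.188
0.64 2175 y -0.303 -0.181 z 0.483 0.707 y@top -0.183
```

```bash
cat > fk.py <<'E'
from h import *
from scipy.spatial.transform import Rotation as R
from scipy.optimize import least_squares
D=[([-83.05,24.45,4.23,92.05],[.1805,.65,.2306]),([-69,8,17,79],[.3797,.4275,.5315]),([-54,1,30,84],[.4949,.1519,.5407]),([-32,10,49,78],[.5619,-.1396,.5407])]
s=state(); D.append((s["qpos"][:4],s["ee_pos"]))
def fk(p,q,s3=-1):
    M=R.from_euler("ZYZ",[-q[0]+p[0],q[1],s3*q[2]],degrees=True)
    e=M.apply([p[4],0,p[1]]); w=e+(M*R.from_euler("Y",q[3],degrees=True)).apply([p[5],0,p[2]])
    return e,w
def fit():
    best=None
    for s3 in(1,-1):
        r=least_squares(lambda p:np.concatenate([(fk(p,q,s3)[1]+[0,0,p[3]]-x)*(5 if i in(0,len(D)-1) else 1) for i,(q,x) in enumerate(D)]),[-8,.5,.5,0,0,0])
        print(s3,r.x.round(3),r.cost,(r.fun*1000).round(0)[-6:])
        if best is None or r.cost<best[0]: best=(r.cost,r.x,s3)
    return best
if __name__=="__main__":
    c,p,s3=fit(); e,w=fk(p,s["qpos"],s3); print("elbow-shoulder",e.round(3),"wrist-shoulder",w.round(3), "wrist est above TCP = h - ",p[3].round(3))
E
python3 fk.py
```

```text
1 [-12.029   4.386   0.79   -1.86   -1.026   2.146] 0.4198615136021539 [ -94.  465.   -9.  220.  155. -247.]
-1 [-5.288  0.561  0.45  -0.049  0.053  0.006] 0.0013670661311468981 [ -9.   1.  -8. -25.  -6. -14.]
elbow-shoulder [0.248 0.025 0.505] wrist-shoulder [ 0.585 -0.234  0.358] wrist est above TCP = h -  -0.049
```

Request:
{"op": "apply_moves", "data": {"plan": [[55,-2,0,0],[110,-6,0,0],[160,-7,0,0],[200,-7,0,0],[228,-7,0,0]]}}

```text
t: 5.0
ee_pos: [0.5918, -0.2401, 0.0835]
tcp_rot: [-4.2, 89.8, -6.7]
force: [-0.0, -0.0, 0.0]
opening: 0.03
```

Run:
```python
from h import *
print(state()["joint_efforts"].round(1))
p,d=snapshot("side");b,e=snapshot("top")
rel((.589,-.239,.04),-2.5)
cv2.imwrite("pics/s3.png",cv2.resize(cv2.cvtColor(p[40:280,100:400],cv2.COLOR_RGB2BGR),(750,600),interpolation=cv2.INTER_CUBIC))
```

```text
[ -1.4 -92.2  22.1 -33.4   0.7   0.9  -0.4]
ee [ 0.5906 -0.2396  0.0824] jaw -2.47 t 5.1 F [0.5 1.2 0.1] row [42.4  0.5 -1.6] roll 0.03 dist 42.0 q [-12.  36.  39. 105. -29.  49.  39.]
```

View pics/s3.png

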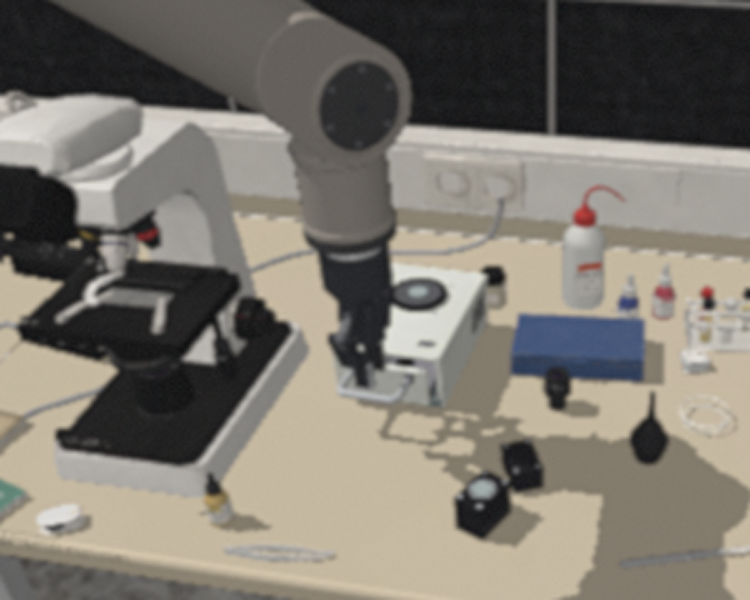

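The gripper is above the handle bar at crop (370,380), and the forearm clears the microscope. Next I'll descend and grip the bar.

Request:
{"op": "apply_moves", "data": {"plan": [[15,0,-1,0],[30,0,-1,0],[42,0,-1,0],[42,0,-1,0]]}}

```text
t: 5.6
ee_pos: [0.5882, -0.2396, 0.0395]
tcp_rot: [169.4, 89.9, 166.8]
force: [-0.4, -0.9, -0.1]
opening: 0.0293
```

Request:
{"op": "apply_moves", "data": {"plan": [[0,0,0,0],[0,0,0,0],[0,0,0,0],[0,0,0,0]], "jaw": -1}}

```text
t: 6.1
ee_pos: [0.589, -0.2399, 0.0408]
tcp_rot: [-14.6, 90.0, -17.1]
force: [-1.4, -0.1, 6.7]
opening: 0.0066
```

Request:
{"op": "apply_moves", "data": {"plan": [[0,0,-15,0],[0,0,-35,0],[0,0,-55,0],[0,0,-75,0],[0,0,-95,0]]}}

```text
t: 6.72
ee_pos: [0.4939, -0.2354, 0.0407]
tcp_rot: [-0.1, 89.9, -2.6]
force: [4.5, 0.5, 4.0]
opening: 0.0065
```

Request:
{"op": "apply_moves", "data": {"plan": [[0,0,-10,0],[0,0,-18,0],[0,0,-22,0],[0,0,-25,0],[0,0,-25,0]]}}

```text
t: 7.35
ee_pos: [0.4688, -0.2341, 0.0407]
tcp_rot: [58.7, 90.0, 56.2]
force: [-1.4, 4.0, 11.2]
opening: 0.0068
```

Request:
{"op": "apply_moves", "data": {"plan": [[0,0,-3,0],[0,0,-6,0],[0,0,-6,0]]}}

```text
t: 7.72
ee_pos: [0.4651, -0.234, 0.0408]
tcp_rot: [-11.2, 89.8, -13.7]
force: [14.0, 1.0, -4.8]
opening: 0.0068
```

Request:
{"op": "apply_moves", "data": {"plan": [[0,0,2,0],[0,0,2,0],[0,0,2,0],[0,0,2,0]], "jaw": -0.3}}

```text
t: 8.22
ee_pos: [0.4645, -0.2343, 0.0403]
tcp_rot: [174.8, 90.0, 172.3]
force: [0.3, -0.6, 0.5]
opening: 0.0299
```

Request:
{"op": "apply_moves", "data": {"plan": [[-20,0,2,0],[-60,0,2,0],[-110,0,2,0],[-160,0,2,0],[-170,0,2,0]]}}

```text
t: 8.85
ee_pos: [0.4678, -0.2349, 0.213]
tcp_rot: [0.8, 89.8, -1.7]
force: [0.4, 0.1, -1.0]
opening: 0.0299
```

Run:
```python
from h import *
rel((.475,-.397,.2),66)
p,d=snapshot("side");b,e=snapshot("top")
S=cloud("side",d);P=cloud("top",e)
np.savez("c1.npz",P=P,S=S)
cv2.imwrite("pics/s4.png",np.vstack([cv2.resize(cv2.cvtColor(p[150:290,180:380],cv2.COLOR_RGB2BGR),(420,294),interpolation=cv2.INTER_CUBIC),cv2.resize(cv2.cvtColor(b[120:260,200:400],cv2.COLOR_RGB2BGR),(420,294),interpolation=cv2.INTER_CUBIC)]))
for nm,h0,h1,bx in [("cube",.042,.06,(.43,.52,-.44,-.35)),("imager",.074,.084,(.60,.95,-.36,-.12)),("panel",.060,.072,(.495,.53,-.32,-.15)),("deck",.018,.026,(.51,.66,-.32,-.15)),("stops",.028,.038,(.53,.64,-.32,-.15)),("bar",.05,.07,(.44,.485,-.32,-.15))]:
  for cn,C in (("top",P),("side",S)):
    q=rect(C,h0,h1,bx)
    if len(q)<5: print(nm,cn,len(q));continue
    r=cv2.minAreaRect(q[:,:2].astype(np.float32)*1000)
    print(nm,cn,len(q),np.round(r[0],1),np.round(r[1],1),round(r[2],2),"mean",np.round(q.mean(0),4))
```

```text
ee [ 0.4678 -0.2349  0.213 ] jaw -2.52 t 8.85 F [ 0.4  0.1 -1. ] row [  13.1 -161.6   14.3] roll -68.52 dist 163.0 q [-24.  15.  52. 115. -15.  56.  33.]
cube top 260 [ 476.6 -394.3] [35.9 53.8] 66.25 mean [ 0.4766 -0.3942  0.0468]
cube side 216 [ 473.9 -399.6] [37.6 57.2] 67.61 mean [ 0.4711 -0.3995  0.046 ]
imager top 3007 [ 753.4 -237.5] [141.2 200.3] 87.34 mean [ 0.7466 -0.2381  0.0804]
imager side 1335 [ 750.6 -241.7] [141.4 207.8] 87.7 mean [ 0.7328 -0.2449  0.08  ]
panel top 99 [ 509.5 -244.9] [72.6 24.1] 89.03 mean [ 0.5163 -0.2487  0.066 ]
panel side 157 [ 508.4 -231.2] [110.8  26.6] 88.56 mean [ 0.5126 -0.2323  0.0646]
deck top 1502 [ 594.2 -224.9] [134.3 142.4] 81.43 mean [ 0.594  -0.2312  0.0225]
deck side 730 [ 584.9 -238.8] [138.  149.8] 89.99 mean [ 0.6018 -0.239   0.0221]
stops top 116 [ 588.5 -237.8] [ 81.  104.6] 88.11 mean [ 0.5821 -0.2311  0.0338]
stops side 54 [ 606.8 -238.5] [37.6 97. ] 38.58 mean [ 0.5969 -0.2348  0.0333]
bar top 79 [ 469.3 -242.4] [19.5 50.2] 17.2 mean [ 0.4703 -0.2452  0.0622]
bar side 125 [ 471.2 -229.2] [81.5 26.2] 90.0 mean [ 0.4664 -0.2323  0.0608]
```

View pics/s4.png

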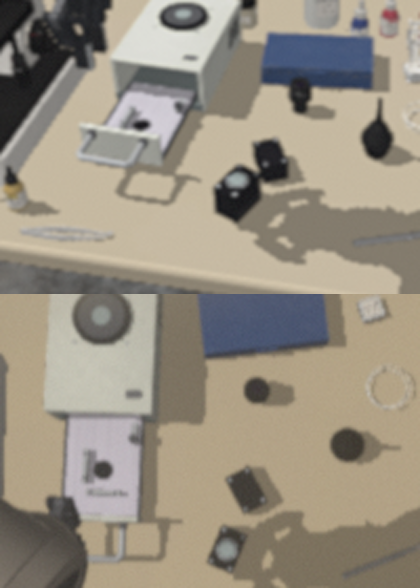

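The drawer is fully out: its panel, the deck with a corner of two stops, and the clamp are all visible. The cube and blank are undisturbed, at (237,190) and (270,160) in the upper crop. Now to the cube.

Request:
{"op": "apply_moves", "data": {"plan": [[0,-40,4,-10],[0,-80,8,-20],[0,-120,12,-30],[0,-160,14,-40],[0,-162,14,-50]], "jaw": 0.4}}

```text
t: 9.57
ee_pos: [0.4718, -0.3995, 0.2081]
tcp_rot: [130.3, 89.8, 177.9]
force: [-0.5, -0.2, 0.1]
opening: 0.0599
```

Request:
{"op": "apply_moves", "data": {"plan": [[20,0,0,-10],[40,0,0,-18.9],[60,0,0,-18.9],[60,0,0,-18.9]]}}

```text
t: 10.07
ee_pos: [0.4725, -0.3962, 0.1479]
tcp_rot: [85.5, 89.8, 151.6]
force: [-0.1, 0.6, -0.4]
opening: 0.0597
```

Run:
```python
from h import *
rel((.4747,-.397,.018),66.4)
z=np.load("c1.npz")
for n,o in(("P",(.7534,-.2374)),("S",(.7494,-.2416))):
    C=z[n]; a=np.radians(-2.5); c,s=np.cos(a),np.sin(a)
    x=(C[...,0]-o[0])*c+(C[...,1]-o[1])*s; y=-(C[...,0]-o[0])*s+(C[...,1]-o[1])*c
    k=(C[...,2]>.029)&(C[...,2]<.040)&(x>-.215)&(x<-.105)&(abs(y)<.05)
    print(n,k.sum()); H,xe,ye=np.histogram2d(x[k],y[k],bins=[np.arange(-.215,-.1,.005),np.arange(-.05,.051,.005)])
    print(" y>",(ye[:-1]*1000).round().astype(int))
    for i in range(len(H)): print((xe[i]*1000).round(0),H[i].astype(int))
```

```text
ee [ 0.4725 -0.3962  0.1479] jaw 66.15 t 10.075 F [-0.1  0.6 -0.4] row [ 1.299e+02 -2.900e+00  1.000e-01] roll -0.25 dist 130.0 q [ 10.  27.  31. 105. -17.  53. 115.]
P 117
 y> [-50 -45 -40 -35 -30 -25 -20 -15 -10  -5   0   5  10  15  20  25  30  35
  40  45]
-215.0 [0 0 0 0 0 0 0 0 0 0 0 0 0 0 0 0 0 0 0 0]
-210.0 [1 0 0 0 0 0 0 0 0 0 0 0 0 0 0 0 0 0 0 0]
-205.0 [0 0 0 0 0 2 4 3 3 3 2 2 1 2 0 0 0 0 0 0]
-200.0 [0 0 0 0 1 3 2 1 2 2 2 2 2 1 0 0 0 0 0 0]
-195.0 [0 0 0 0 0 0 0 0 0 0 0 0 0 0 0 0 0 0 0 0]
-190.0 [0 0 0 0 0 0 0 0 0 0 0 0 0 1 2 0 0 0 0 0]
-185.0 [0 0 0 0 0 0 0 0 0 0 0 0 0 2 4 0 0 0 0 0]
-180.0 [0 0 0 0 0 0 0 0 0 0 0 0 0 2 3 0 0 0 0 0]
-175.0 [0 0 0 0 0 0 0 0 0 0 0 0 0 2 3 1 0 0 0 0]
-170.0 [0 0 0 0 0 0 0 0 0 0 0 0 0 1 1 1 0 0 0 0]
-165.0 [0 0 0 0 0 0 0 0 0 0 0 0 0 2 2 2 0 0 0 0]
-160.0 [0 0 0 0 0 0 0 0 0 0 0 0 0 2 2 2 0 0 0 0]
-155.0 [0 0 0 0 0 0 0 0 0 0 0 0 0 2 2 2 0 0 0 0]
-150.0 [0 0 0 0 0 0 0 0 0 0 0 0 0 1 2 1 0 0 0 0]
-145.0 [0 0 0 0 0 0 0 0 0 0 0 0 0 0 3 0 0 0 0 0]
-140.0 [0 0 0 0 0 0 0 0 0 0 0 0 0 0 0 0 0 0 0 0]
-135.0 [0 3 1 0 0 0 0 0 0 0 0 0 0 0 0 0 0 0 0 0]
-130.0 
[... 707 characters left out ...]
1 2 0 0 0 0 0]
-175.0 [0 0 0 0 0 0 0 0 0 0 0 0 0 2 2 0 0 0 0 0]
-170.0 [0 0 0 0 0 0 0 0 0 0 0 0 0 1 2 0 0 0 0 0]
-165.0 [0 0 0 0 0 0 0 0 0 0 0 0 0 1 2 0 0 0 0 0]
-160.0 [0 0 0 0 0 0 0 0 0 0 0 0 0 2 3 0 0 0 0 0]
-155.0 [0 0 0 0 0 0 0 0 0 0 0 0 0 2 0 0 0 0 0 0]
-150.0 [0 0 0 0 0 0 0 0 0 0 0 0 0 1 2 0 0 0 0 0]
-145.0 [0 0 0 0 0 0 0 0 0 0 0 0 0 0 1 1 0 0 0 0]
-140.0 [0 0 0 0 0 0 0 0 0 0 0 0 0 1 0 0 0 0 0 0]
-135.0 [0 6 0 0 0 0 0 0 0 0 0 0 0 0 0 0 0 0 0 0]
-130.0 [1 2 4 0 0 0 0 0 0 0 0 0 0 0 0 0 0 0 0 0]
-125.0 [0 3 1 1 0 0 0 0 0 0 0 0 0 0 0 0 0 0 0 0]
-120.0 [0 0 0 0 0 0 0 0 0 0 0 0 0 0 0 0 0 0 0 0]
-115.0 [0 0 0 0 0 0 0 0 0 0 0 0 0 0 0 0 0 0 0 0]
-110.0 [0 0 0 0 0 0 0 0 0 0 0 0 0 0 0 0 0 0 0 0]
```

Request:
{"op": "apply_moves", "data": {"plan": [[45,-3,0,0],[80,-3,0,0],[110,-3,0,0],[130,-3,0,0],[130,-3,0,0]]}}

```text
t: 10.7
ee_pos: [0.476, -0.3978, 0.0195]
tcp_rot: [90.0, 89.9, 156.4]
force: [-0.2, 0.1, 0.1]
opening: 0.0596
```

Request:
{"op": "apply_moves", "data": {"plan": [[0,0,0,0],[0,0,0,0],[0,0,0,0],[0,0,0,0],[0,0,0,0]], "jaw": -1}}

```text
t: 11.32
ee_pos: [0.4771, -0.3987, 0.0218]
tcp_rot: [-97.7, 89.9, -31.3]
force: [-0.7, -0.2, 7.6]
opening: 0.0352
```

Run:
```python
from h import *
rel((.4747,-.397,.018),66.4)
p,d=snapshot("side");S=cloud("side",d)
q=rect(S,.042,.052,(.43,.53,-.45,-.35)); 
if len(q)>9: print(len(q),cv2.minAreaRect(q[:,:2].astype(np.float32)*1000))
cv2.imwrite("pics/s5.png",cv2.resize(cv2.cvtColor(p[170:300,230:390],cv2.COLOR_RGB2BGR),(640,520),interpolation=cv2.INTER_CUBIC))
```

```text
ee [ 0.4771 -0.3987  0.0218] jaw 66.36 t 11.325 F [-0.7 -0.2  7.6] row [3.8 2.9 0.6] roll -0.04 dist 5.0 q [ 15.  37.  26. 109. -24.  40. 121.]
190 ((468.97357177734375, -396.44049072265625), (59.65836715698242, 46.988826751708984), 48.70808029174805)
```

View pics/s5.png

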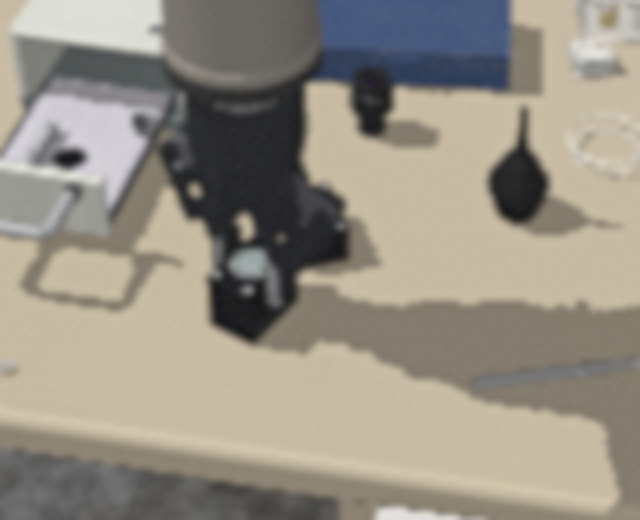

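The fingers hold the windowed cube at crop (250,290), and the blank beside it at (325,235) has not moved. Next I'll lift.

Request:
{"op": "apply_moves", "data": {"plan": [[-15,0,0,0],[-40,0,0,0],[-75,0,0,0],[-115,0,0,0],[-130,0,0,0]]}}

```text
t: 12.0
ee_pos: [0.4771, -0.3987, 0.1536]
tcp_rot: [-93.6, 89.8, -27.3]
force: [-0.9, 0.8, -2.6]
opening: 0.0349
```

Run:
```python
from h import *
rel((.5904,-.2355,.15),87.5)
p,d=snapshot("side");S=cloud("side",d)
q=rect(S,.168,.185,(.43,.53,-.45,-.35)); print(len(q),q.mean(0) if len(q) else 0, cv2.minAreaRect(q[:,:2].astype(np.float32)*1000) if len(q)>5 else 0)
```

```text
ee [ 0.4771 -0.3987  0.1536] jaw 66.36 t 12.0 F [-0.9  0.8 -2.6] row [  3.7 -38.4 194.9] roll -21.14 dist 199.0 q [ 10.  27.  32. 105. -17.  53. 116.]
271 [ 0.46522538 -0.3986474   0.17751857] ((468.208984375, -396.94891357421875), (59.6202507019043, 50.17867660522461), 47.204566955566406)
```

Request:
{"op": "apply_moves", "data": {"plan": [[0,-8,40,-4],[0,-16,85,-9],[0,-25,130,-14],[0,-34,172,-19],[0,-38,195,-21.1]]}}

```text
t: 12.68
ee_pos: [0.5902, -0.232, 0.1495]
tcp_rot: [50.4, 89.9, 138.1]
force: [0.6, 0.1, -1.5]
opening: 0.0348
```

Run:
```python
from h import *
rel((.5904,-.2355,.06),87.5)
p,d=snapshot("side");b,e=snapshot("top")
cv2.imwrite("pics/s6.png",cv2.resize(cv2.cvtColor(p[130:230,190:320],cv2.COLOR_RGB2BGR),(780,600),interpolation=cv2.INTER_CUBIC))
S=cloud("side",d)
q=rect(S,.16,.185,(.54,.63,-.29,-.18)); print(len(q),cv2.minAreaRect(q[:,:2].astype(np.float32)*1000) if len(q)>5 else 0)
```

```text
ee [ 0.5902 -0.232   0.1495] jaw 87.71 t 12.675 F [ 0.6  0.1 -1.5] row [89.5 -0.5 -3.5] roll 0.21 dist 90.0 q [ -3.  27.  25. 103. -14.  53. 115.]
277 ((581.7557983398438, -233.00851440429688), (57.809818267822266, 54.781341552734375), 61.845523834228516)
```

Request:
{"op": "apply_moves", "data": {"plan": [[30,0,0,0],[60,0,0,0],[85,0,0,0],[96,0,0,0],[98,0,0,0]]}}

```text
t: 13.4
ee_pos: [0.5887, -0.2353, 0.052]
tcp_rot: [103.2, 89.9, -169.4]
force: [0.8, -0.9, -0.4]
opening: 0.0346
```

Run:
```python
from h import *
rel((.5904,-.2355,.0438),87.5)
p,d=snapshot("side");b,e=snapshot("top")
cv2.imwrite("pics/s6.png",cv2.resize(cv2.cvtColor(p[140:240,200:310],cv2.COLOR_RGB2BGR),(660,600),interpolation=cv2.INTER_CUBIC))
```

```text
ee [ 0.5887 -0.2353  0.052 ] jaw 87.41 t 13.4 F [ 0.8 -0.9 -0.4] row [ 8.2 -1.7 -0.2] roll -0.09 dist 8.0 q [ -0.  34.  22. 106. -17.  43. 118.]
```

View pics/s6.png

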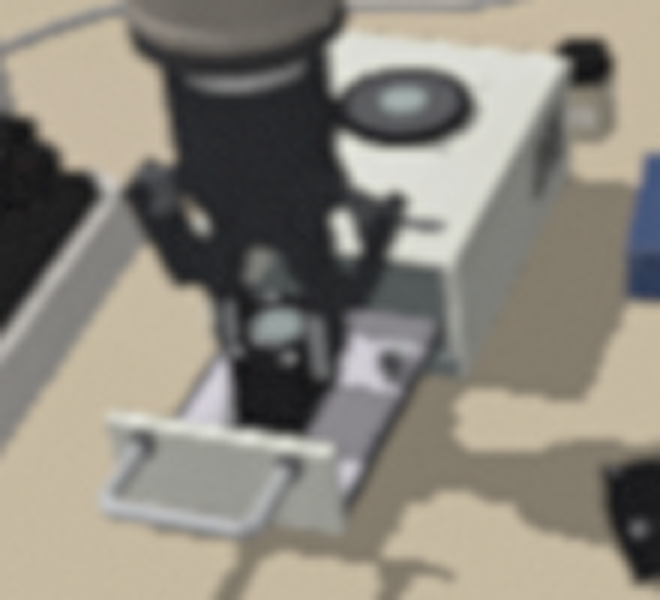

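Request:
{"op": "apply_moves", "data": {"plan": [[2,-2,-1,0],[4,-2,-1,0],[6,-2,-1,0],[7,-2,-1,0]]}}

```text
t: 14.0
ee_pos: [0.5912, -0.2356, 0.0452]
tcp_rot: [94.2, 90.0, -178.3]
force: [0.1, -0.1, -1.8]
opening: 0.0347
```

Request:
{"op": "apply_moves", "data": {"plan": [[1,0,0,0],[2,0,0,0],[2,0,0,0]]}}

```text
t: 14.38
ee_pos: [0.5917, -0.2357, 0.0438]
tcp_rot: [-91.6, 90.0, -4.1]
force: [-0.9, 1.1, 4.4]
opening: 0.035
```

Request:
{"op": "apply_moves", "data": {"plan": [[0,1,0,0],[0,2,0,0],[0,3,0,0],[0,3,0,0]]}}

```text
t: 14.88
ee_pos: [0.5888, -0.2358, 0.0438]
tcp_rot: [-105.1, 89.9, -17.6]
force: [2.1, -0.5, 5.6]
opening: 0.035
```

Request:
{"op": "apply_moves", "data": {"plan": [[0,0,1,0],[0,0,2,0],[0,0,2,0]]}}

```text
t: 15.25
ee_pos: [0.5885, -0.2345, 0.0438]
tcp_rot: [-141.0, 89.9, -53.6]
force: [2.0, -2.9, 7.8]
opening: 0.035
```

Request:
{"op": "apply_moves", "data": {"plan": [[0,1,0,0],[0,2,0,0],[0,2,0,0]]}}

```text
t: 15.62
ee_pos: [0.5869, -0.2339, 0.0438]
tcp_rot: [-113.7, 89.9, -26.2]
force: [2.5, -1.0, 6.2]
opening: 0.0349
```

Request:
{"op": "apply_moves", "data": {"plan": [[0,0,1,0],[0,0,2,0],[0,0,2,0]]}}

```text
t: 16.0
ee_pos: [0.5866, -0.2324, 0.0438]
tcp_rot: [-142.6, 89.9, -55.2]
force: [0.1, -2.7, 6.5]
opening: 0.035
```

Request:
{"op": "apply_moves", "data": {"plan": [[0,1,0,0],[0,2,0,0],[0,2,0,0]]}}

```text
t: 16.38
ee_pos: [0.5852, -0.232, 0.0438]
tcp_rot: [-116.7, 89.9, -29.3]
force: [4.2, -3.0, 5.1]
opening: 0.0347
```

Request:
{"op": "apply_moves", "data": {"plan": [[0,0,1,0],[0,0,2,0],[0,0,2,0]]}}

```text
t: 16.75
ee_pos: [0.5852, -0.2318, 0.0439]
tcp_rot: [-141.4, 89.8, -54.0]
force: [6.0, -10.5, 0.4]
opening: 0.0348
```

Request:
{"op": "apply_moves", "data": {"plan": [[0,1,0,0],[0,1.5,0,0],[0,1.5,0,0],[0,1.5,0,0]]}}

```text
t: 17.25
ee_pos: [0.585, -0.2318, 0.0441]
tcp_rot: [-126.5, 89.7, -39.1]
force: [12.7, -11.4, -5.2]
opening: 0.0347
```

Run:
```python
from h import *
F=[];E=[]
for i in range(3):
    p,d=snapshot("side");s=state();F.append(s["force"]);E.append(s["ee_pos"])
print(np.round(F,1),np.mean(F,0).round(1),np.round(E[-1],4)); rel((.5852,-.2318,.0438),87.5)
print("torque",s["wrist_torque"].round(2))
S=cloud("side",d); np.save("s7.npy",d)
for nm,h0,h1,bx in [("panel",.060,.072,(.495,.53,-.32,-.15)),("bar",.05,.07,(.44,.485,-.32,-.15)),("blank",.026,.036,(.51,.60,-.47,-.37)),("oil",.01,.075,(.38,.48,-.17,-.08))]:
    q=rect(S,h0,h1,bx); r=cv2.minAreaRect(q[:,:2].astype(np.float32)*1000); print(nm,len(q),np.round(r[0],1),np.round(r[1],1),round(r[2],2),q.mean(0).round(4))
cv2.imwrite("pics/s7.png",cv2.resize(cv2.cvtColor(p[150:230,210:300],cv2.COLOR_RGB2BGR),(675,600),interpolation=cv2.INTER_CUBIC))
```

```text
[[ 12.1 -11.5  -3.9]
 [ 12.  -11.3  -4. ]
 [ 11.8 -12.1  -3.2]] [ 12.  -11.6  -3.7] [ 0.585  -0.2318  0.0441]
ee [ 0.585  -0.2318  0.0441] jaw 87.42 t 17.4 F [ 11.8 -12.1  -3.2] row [ 0.3 -0.2 -0. ] roll -0.08 dist 0.0 q [ -0.  34.  21. 107. -18.  42. 118.]
torque [-2.76 -2.79 -0.08]
panel 154 [ 507.9 -230.5] [111.2  26. ] 87.54 [ 0.513  -0.2315  0.0644]
bar 125 [ 471.1 -228.9] [80.8 25.4] 88.54 [ 0.4665 -0.2323  0.0608]
blank 179 [ 551.2 -425. ] [57.9 36.2] 25.23 [ 0.5487 -0.4261  0.03  ]
oil 259 [ 442.3 -103.4] [85.1 29.1] 36.23 [ 0.4356 -0.1089  0.0334]
```

View pics/s7.png

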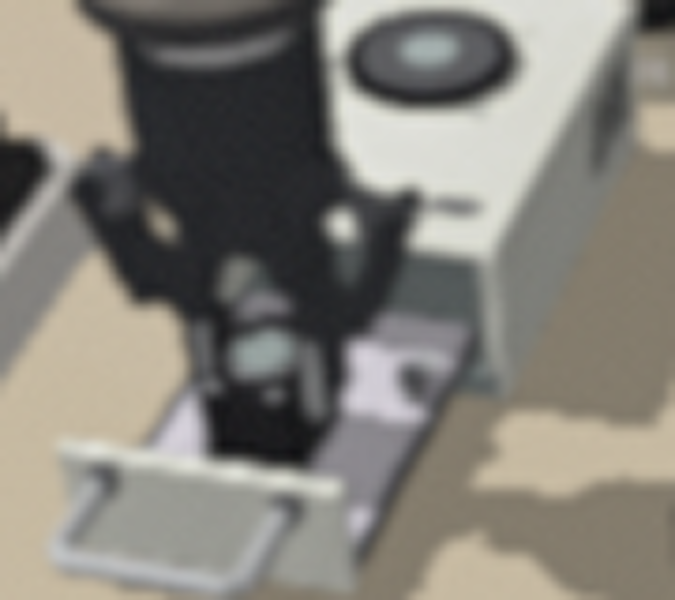

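Request:
{"op": "apply_moves", "data": {"plan": [[1,-0.3,0,0],[1.5,-0.3,0,0],[1.5,-0.3,0,0],[1.5,-0.3,0,0],[1.5,-0.3,0,0]]}}

```text
t: 18.02
ee_pos: [0.5853, -0.2319, 0.0438]
tcp_rot: [-121.1, 89.7, -33.7]
force: [5.8, -8.0, 17.2]
opening: 0.0351
```

Request:
{"op": "apply_moves", "data": {"plan": [[0,0,0,0],[0,0,0,0],[0,0,0,0],[0,0,0,0]]}}

```text
t: 18.52
ee_pos: [0.5853, -0.2319, 0.0438]
tcp_rot: [-120.8, 89.7, -33.4]
force: [4.8, -9.4, 17.8]
opening: 0.035
```

The extra down-press puts load on the deck, and friction there could be taking the push off the front stop. I'll undo most of it.

Request:
{"op": "apply_moves", "data": {"plan": [[-0.8,0,0,0],[-1.1,0.4,0,0],[-1.1,0.9,0,0],[-1.1,0.9,0,0]]}}

```text
t: 19.02
ee_pos: [0.585, -0.2318, 0.0441]
tcp_rot: [-122.0, 89.6, -34.6]
force: [13.3, -10.9, -1.0]
opening: 0.0352
```

Run:
```python
from h import *
F=[]
for i in range(3): p,d=snapshot("side");s=state();F.append(s["force"])
print(np.mean(F,0).round(1)); rel((.5852,-.2318,.0438),87.5)
M=camera_model("top");
from scipy.spatial.transform import Rotation as R
print(R.from_euler("xyz",s["tcp_rot"],degrees=True).as_matrix()[:,0].round(4), s["opening"])
```

```text
[ 13.2 -11.6  -1. ]
ee [ 0.585  -0.2318  0.0441] jaw 87.42 t 19.175 F [ 13.2 -11.4  -0.3] row [ 0.3 -0.2 -0. ] roll -0.08 dist 0.0 q [ -0.  34.  21. 107. -18.  42. 118.]
[ 0.0057 -0.0039 -1.    ] 0.034644711288775415
```

Request:
{"op": "apply_moves", "data": {"plan": [[0,-0.5,-0.3,0],[0,-0.5,-0.3,0],[0,-0.5,-0.3,0],[0,-0.5,-0.3,0]]}}

```text
t: 19.68
ee_pos: [0.585, -0.2318, 0.044]
tcp_rot: [-122.1, 89.7, -34.7]
force: [10.5, -9.5, 1.0]
opening: 0.0352
```

Run:
```python
from h import *
F=[]
for i in range(4): p,d=snapshot("top" if i<2 else "side");s=state();F.append(s["force"])
print(np.round(F,1)); rel((.5852,-.2318,.0438),87.5)
S=cloud("side",d)
for nm,h0,h1,bx in [("panel",.060,.072,(.495,.53,-.32,-.15)),("blank",.026,.036,(.51,.60,-.47,-.37)),("oil",.01,.075,(.38,.48,-.17,-.08)),("cubetop",.064,.072,(.54,.60,-.26,-.20))]:
    q=rect(S,h0,h1,bx); r=cv2.minAreaRect(q[:,:2].astype(np.float32)*1000); print(nm,len(q),np.round(r[0],1),np.round(r[1],1),round(r[2],2),q.mean(0).round(4))
    if nm=="cubetop": A=np.c_[q[:,:2]-q[:,:2].mean(0),np.ones(len(q))]; print("top plane slopes",np.linalg.lstsq(A,q[:,2],rcond=None)[0].round(4))
```

```text
[[ 10.5 -10.    2.3]
 [ 10.8  -9.3   2.4]
 [ 11.5  -9.    1.7]
 [ 11.3  -8.1   2.7]]
ee [ 0.5851 -0.2318  0.044 ] jaw 87.42 t 19.875 F [11.3 -8.1  2.7] row [ 0.2 -0.1  0.1] roll -0.08 dist 0.0 q [ -0.  34.  21. 107. -18.  42. 118.]
panel 150 [ 508.7 -231.2] [109.5  26.5] 89.39 [ 0.5127 -0.2312  0.0646]
blank 180 [ 551.  -425.2] [58.3 35.8] 26.3 [ 0.5486 -0.4258  0.0301]
oil 261 [ 442.3 -102.5] [85. 30.] 37.0 [ 0.4353 -0.1091  0.0335]
cubetop 143 [ 572.5 -231.5] [54.4 45.4] 45.63 [ 0.5725 -0.2322  0.0684]
top plane slopes [ 0.0672 -0.0209  0.0684]
```

The fitted slope of the cube's top is suspicious, so I'll check it robustly against the same camera's view of the upright cube before the grasp.

Run:
```python
from h import *
def fit(S,c,yaw,x0,x1,y1,z0,tag):
    a=np.radians(yaw);x=(S[...,0]-c[0])*np.cos(a)+(S[...,1]-c[1])*np.sin(a);y=-(S[...,0]-c[0])*np.sin(a)+(S[...,1]-c[1])*np.cos(a)
    k=(x>x0)&(x<x1)&(abs(y)<y1)&(abs(S[...,2]-z0)<.012)
    A=np.c_[x[k],y[k],np.ones(k.sum())]; b=S[...,2][k]; w=np.ones(len(b),bool)
    for _ in range(4):
        m=np.linalg.lstsq(A[w],b[w],rcond=None)[0]; w=abs(b-A@m)<.004
    print(tag,k.sum(),w.sum(),"slope x,y",m[:2].round(4),"z",m[2].round(4))
    for xb in np.arange(-.03,.03,.006):
        q=k&(abs(x-xb)<.003)
        if q.sum()>2: print("   x",xb.round(3),q.sum(),np.median(S[...,2][q]).round(4))
D=[]
for i in range(8): p,d=snapshot("side"); D.append(d)
D=np.mean(D,0)
fit(cloud("side",np.load("side0.npy")),(.4727,-.3999),-23.6,-.024,.024,.014,.046,"table")
fit(cloud("side",D),(.5800,-.2343),-2.5,-.024,.024,.014,.068,"seat")
fit(cloud("side",D),(.5800,-.2343),-2.5,-.024,.005,.010,.068,"seat front")
fit(cloud("side",np.load("side0.npy")),(.4727,-.3999),-23.6,-.024,.005,.01,.046,"table front")
print(state()["force"].round(1),state()["t"])
```

```text
table 136 131 slope x,y [0.0198 0.0298] z 0.0467
   x -0.024 15 0.045
   x -0.018 14 0.0458
   x -0.012 18 0.0468
   x -0.006 17 0.0469
   x -0.0 19 0.0479
   x 0.006 13 0.0471
   x 0.012 16 0.0467
   x 0.018 16 0.0467
   x 0.024 8 0.0458
seat 89 89 slope x,y [ 0.0295 -0.018 ] z 0.0691
   x -0.024 6 0.0683
   x -0.018 14 0.0684
   x -0.012 16 0.0681
   x -0.006 13 0.0697
   x -0.0 10 0.0698
   x 0.006 11 0.0695
   x 0.012 9 0.0697
   x 0.018 7 0.0689
   x 0.024 3 0.0682
seat front 44 44 slope x,y [ 0.0748 -0.006 ] z 0.0697
   x -0.024 5 0.0683
   x -0.018 9 0.0682
   x -0.012 12 0.0683
   x -0.006 8 0.0697
   x -0.0 6 0.0699
   x 0.006 4 0.0692
table front 63 61 slope x,y [0.0989 0.0367] z 0.0476
   x -0.024 11 0.045
   x -0.018 11 0.0456
   x -0.012 14 0.0468
   x -0.006 11 0.0469
   x -0.0 14 0.048
[11.3 -9.7  2.2] 20.275
```

The profile matches the upright cube on the table. Front and rear edges read 68.3 and 68.2 mm, and the rise between them is the window rim. So the cube is level, and I'm handing in.

```bash
python3 -c "
from cell import *
print(close_job()); s=state(); print(s['force'].round(1),s['ee_pos'].round(4),s['opening'],s['t'])"
```

```text
the job is handed in; nothing more can be done
None
the job is handed in; nothing more can be done
```

The filter cube is on the drawer's deck, pressed into the corner of both stops, and I handed the job in with the gripper still holding it there. `close_job()` gives no verdict, so this rests on my last checks, at t = 20.3 s.

I pulled the drawer by its bar until it met the end stop (14 N). I then lifted the black windowed cube, set it down window end to the housing, and pushed it forward and left until both stops held it.

**What the last checks showed:**
- **Push on the stops:** the wrist read about 11 N against the front stop and 9–10 N against the left stop, steady, with about 2 N upward.
- **Position:** the cube's estimated centre is within about 1 mm of the computed seat. The tool is square to the imager within about 0.1°.
- **Drawer and bystanders:** the panel, plain block and dropper bottle all measured within about 1 mm of their earlier camera positions.

**What failed or disagreed:**
- **Down-press undone:** pressing down put about 18 N on the deck and eased the push on the front stop, so I took it back.
- **Apparent tilt:** one depth fit suggested the cube leaned by about 0.07. A robust fit gave about 0.03, much the same as for the upright cube on the table, and its front and rear edges read level (68.3 and 68.2 mm), so I take the cube to be upright.
- **Camera mismatch:** the two cameras disagreed by about 4–6 mm sideways, so I used their average, which agreed with where the gripper met the handle bar and the stops.

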